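# Turn the packing carousel to the blue punnet

### The job

Turn the round packing carousel, by gently pushing the black finger posts on its rim, until the punnet with the dark blue band stands at the front, centred behind the yellow arrow. Push only on the carousel: do not touch, lift or shift the punnets on it, and leave everything else on the table alone. Leave the carousel standing still and take the hand clear.

Things in the scene. Friction and masses are not known exactly. Their poses are not given: they have to be found in the camera images.
- foot: Fixed black foot of the carousel. Origin on the table, on the carousel's turning axis. Its flat tongue (50 wide, under 9 high) sticks out along its -x axis from under the deck, reaching 220 from the axis, and carries a yellow arrowhead which points at the deck: that side is the carousel's front. Lengths in mm.
- front_spot (a point): Point on the deck's top surface directly behind the arrow, 70 from the turning axis along the foot's -x axis: where the centre of a punnet at the front stands. It stays still when the deck turns. Lengths in mm.
- deck: Round plywood deck, diameter 300, 14 thick, top 36 above the table. Turns either way without end stop about the vertical axis through its origin (centre of its underside, 22 above the table); its pose turns with it. About 1 N at the rim turns it, and friction stops it within a few mm when let go. Lengths in mm.
- post0 (a point): Top centre of one of the six alike upright black finger posts on the deck, diameter 14, standing 40 above it (tops 76 above the table), centres 138 from the axis. This one is on the deck's own x axis, the others at 60, 120, 180, 240 and 300 degrees from it. It moves with the deck. Lengths in mm.
- punnet_blue: Loose light-wood punnet with a band (dark blue sleeve) across its top, 60 x 60, 38 high, 0.12 kg. Origin at the centre of its underside. It stands on the deck by friction alone, its centre 70 from the axis; the four punnets stand 90 degrees apart, in any order, and do not reach farther than 105 from the axis. Lengths in mm.
- punnet_orange: Loose light-wood punnet with a band (orange sleeve) across its top, 60 x 60, 38 high, 0.12 kg. Origin at the centre of its underside. It stands on the deck by friction alone, its centre 70 from the axis; the four punnets stand 90 degrees apart, in any order, and do not reach farther than 105 from the axis. Lengths in mm.
- punnet_green: Loose light-wood punnet with a band (green sleeve) across its top, 60 x 60, 38 high, 0.12 kg. Origin at the centre of its underside. It stands on the deck by friction alone, its centre 70 from the axis; the four punnets stand 90 degrees apart, in any order, and do not reach farther than 105 from the axis. Lengths in mm.
- punnet_red: Loose light-wood punnet with a band (red sleeve) across its top, 60 x 60, 38 high, 0.12 kg. Origin at the centre of its underside. It stands on the deck by friction alone, its centre 70 from the axis; the four punnets stand 90 degrees apart, in any order, and do not reach farther than 105 from the axis. Lengths in mm.
- label_roll: Bystander: white label roll lying flat, diameter 150, 60 high (mm). Origin at the centre of its underside.
- punnet_stack: Bystander: stack of three large light-wood punnets, 113 x 154, 122 high (mm). Origin at the centre of its underside. Lengths in mm.
- tape_dispenser: Bystander: black tape dispenser with an amber roll, 140 x 55, 80 high (mm). Origin at the centre of its underside.
- jar: Bystander: amber jar with a brass cap, diameter 60, 75 high (mm). Origin at the centre of its underside.
- marker: Bystander: blue marker pen lying flat, 125 long, 12 thick (mm). Origin at the centre of its underside.
- sleeve_pack: Bystander: white pack of paper sleeves with a blue stripe, 60 x 85, 20 high (mm). Origin at the centre of its underside.

How it is judged (in metres and radians):
At the end, for the whole second after the job is handed in: The centre of the blue-banded punnet is within 13 mm (level) of the front spot; the deck is at rest; all four punnets still stand upright on the deck, at rest, with their centres 58 to 82 mm from the axis (horizontal distance between punnet_blue and front_spot below 0.013 m and angular speed of deck below 0.05 rad/s and horizontal distance between punnet_blue and foot between 0.058 and 0.082 m and angle between each of punnet_blue, punnet_orange, punnet_green, punnet_red's own z axis and vertical below 0.1 rad and height (world z) of punnet_blue between 0.03 and 0.042 m and linear speed of each of punnet_blue, punnet_orange, punnet_green, punnet_red below 0.02 m/s and horizontal distance between punnet_orange and foot between 0.058 and 0.082 m and height (world z) of punnet_orange between 0.03 and 0.042 m and horizontal distance between punnet_green and foot between 0.058 and 0.082 m and height (world z) of punnet_green between 0.03 and 0.042 m and horizontal distance between punnet_red and foot between 0.058 and 0.082 m and height (world z) of punnet_red between 0.03 and 0.042 m); the robot touches nothing.
It fails at once if the robot touches a punnet on the carousel (contact force between any of the fingers, the arm and punnet_blue above 1 N or contact force between any of the fingers, the arm and punnet_orange above 1 N or contact force between any of the fingers, the arm and punnet_green above 1 N or contact force between any of the fingers, the arm and punnet_red above 1 N).
It fails at once if a punnet is lifted off the deck or tipped (height (world z) of any of punnet_blue, punnet_orange, punnet_green, punnet_red above 0.048 m or angle between any of punnet_blue, punnet_orange, punnet_green, punnet_red's own z axis and vertical above 0.3 rad).
It fails at once if the carousel is shoved or squeezed with more than 30 N (contact force between any of the fingers, the arm and deck above 30 N).
It fails at once if something else on the table is moved by more than 20 mm or tipped (distance of any of label_roll, punnet_stack, tape_dispenser, jar, marker, sleeve_pack from where it was at the start of the episode above 0.02 m or angle between any of label_roll, punnet_stack, tape_dispenser, jar, marker, sleeve_pack's own z axis and vertical above 0.3 rad).
It also fails if it takes over 54 s, if anything falls off the work surface, if the arm or the gripper's body presses on something with over 40 N, if the wrist force passes 120 N, or if a joint passes its speed limit or range.

### The arm

A 6-joint arm with a two-finger parallel gripper is mounted at the origin on the work surface. World frame = base frame: x ahead of the robot, y to its left, z up, the work surface at z = 0. Lengths are in mm, angles in degrees, forces in N, time in s.
With the tool pointing down it reaches from about 300 to 850 mm from the base axis. Payload 4.2 kg.
Tool frame: the origin (TCP) lies midway between the tips of the shut fingers; the grasp point (between the pads) lies env.grasp_offset behind it (env.grasp_offset is the distance from the TCP to the grasp point, in mm); y points along the fingers, x is the direction in which the jaws open and shut, and the axes are right-handed (so a half turn about y gives the same grasp; the last joint's range is limited). The gripper opens to 91 mm and grips with 3 to 60 N. Pads are 32 mm wide; open, the fingers measure 118 mm over their backs; the gripper's body (76 mm by 178 mm) begins 60 mm behind the grasp point.
Start: joints at [69.442, 18.312, 89.639, -0, 72.044, -1.146], TCP at [191.108, 542.332, 182.076] pointing down, gripper open.
Joint ranges: [-177.97, 177.97], [-48.28, 115.42], [12.27, 149.76], [-77.06, 257.06], [2.81, 150.46], [-146.56, 146.56]. Speed limits (degrees/s): [147.25, 147.25, 180, 180, 180, 180].

### API

Orientations are given as [roll, pitch, yaw] about the fixed x, y, z axes, in that order (R = Rz(yaw) Ry(pitch) Rx(roll)).
In Python, from workcell import state, vision, job, env gives the robot as it stands.
- The arm moves only by the shell command python3 -m handwheel 'ROWS' [FORCE]. ROWS is JSON, a list of rows, each a list of 3 entries, a list of its own where there are three numbers: the finger opening in cm, from 0 to 9.12, then the shift along the tool's x, y, z in cm, then the turn about the tool's y in degrees. A call has 1 to 10 rows; each row is the pose to reach, as a shift and turn from the pose measured when the call began, along the tool's axes at that moment; what a row does not reach only later rows make up. A row lasts 1/10 s, in which the tool goes at most 50 mm and 8.59 degrees, less where a joint would pass 70% of its speed; a pose out of reach is approached as far as the arm can. A call with a gripper value outside its range is refused whole. The fingers move at their own pace and stop on an object; FORCE is the grip in N (left out, the last holds). Time passes only in rows, so rows that repeat a pose let the fingers close. It gives the time, the measured TCP pose, the force and the opening at its end, in the units of the state.
- state(): the state, without advancing time (a new reading comes with each control period).
- vision.grab_frame(name): name is "scene" or "top" or "wrist"; returns the picture (480x640x3 uint8, red, green, blue); there is no depth.
- vision.camera_model(name): a dict with "fov_y" (degrees; the focal length in pixels is half the picture's height over the tangent of half this angle, whatever the lens; pixels are square), "cx", "cy" (the principal point, pixels), "extrinsics" (4x4, takes a point from world to camera coordinates). Camera axes: x right, y up, looking along -z (the intrinsics and any distortion apply to the point x, -y, -z); pixel columns grow to the right and rows downward; lengths in mm; the calibration is good to about 2 mm. A picture is of the moment at which its call begins: read the wrist's pose just before it. camera_model takes no time and is no camera call; for the wrist camera it gives the pose at the moment of the call.
- job.job_done(): hands the job in, once; it reports no verdict.
The state is a dict: "time_s": time; "qpos": joint angles; "qvel": joint speeds; "effort": joint torques, N m; "ee_pos": TCP position; "ee_rot": TCP orientation; "force": force on the tool from outside, world axes, zero at the start; "torque": the same for the moment, N m; "gripper_width": finger opening in mm.
Only numpy, scipy, OpenCV 4.12 (cv2) and the standard library are available. Lean on these libraries where they do the work, as an engineer would, in place of code of your own. Each camera call takes 0.05 s, during which the arm holds its last target.

## Working session

There is one attempt and no reset: what is moved stays moved. The work goes in short steps, Python scripts to look and compute and a shell command to move; the robot and the scene stay as the last step left them, time stands still between calls to the robot, and variables do not carry over. Pictures are saved under pics/ and viewed, and the job is handed in when it is done.

```bash
mkdir -p pics; ls; python3 - <<'E'
from workcell import state, vision, job, env
import cv2
s=state();print(s['time_s'],s['ee_pos'],s['ee_rot'],s['gripper_width'],env.grasp_offset)
for n in("scene","top"):
    cv2.imwrite(f'pics/{n}0.png',vision.grab_frame(n)[:,:,::-1]); m=vision.camera_model(n);print(n,m)
E
```

```text
pics
0.0 [190.91088749 541.77777761 181.20748241] [-89.99998362   0.10384119  70.59017966] 91.39939537359287 18.8
scene {'fov_y': 49.39305970142292, 'cx': 317.3035271494935, 'cy': 233.1807436640634, 'extrinsics': array([[-2.57766840e-01,  9.66190891e-01, -5.60513323e-03,
         1.28948320e+02],
       [-7.51305058e-01, -1.96783750e-01,  6.29934017e-01,
         3.20525738e+02],
       [ 6.07533510e-01,  1.66587266e-01,  7.76628429e-01,
        -1.73705550e+03],
       [ 0.00000000e+00,  0.00000000e+00,  0.00000000e+00,
         1.00000000e+00]])}
top {'fov_y': 53.112410182117365, 'cx': 321.084562143041, 'cy': 239.6649245976165, 'extrinsics': array([[-2.54206340e-02, -9.99658186e-01, -6.10755183e-03,
         1.85106295e+01],
       [ 9.97779726e-01, -2.57481319e-02,  6.14219265e-02,
        -4.80196947e+02],
       [-6.15581896e-02, -4.53260708e-03,  9.98093204e-01,
        -1.24251757e+03],
       [ 0.00000000e+00,  0.00000000e+00,  0.00000000e+00,
         1.00000000e+00]])}
```

View pics/scene0.png

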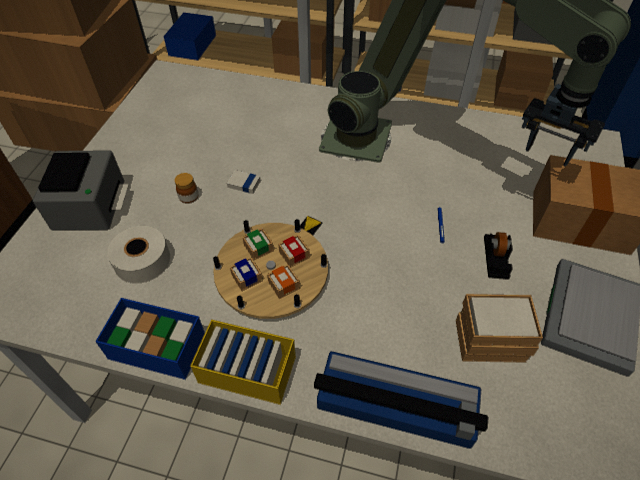

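View pics/top0.png

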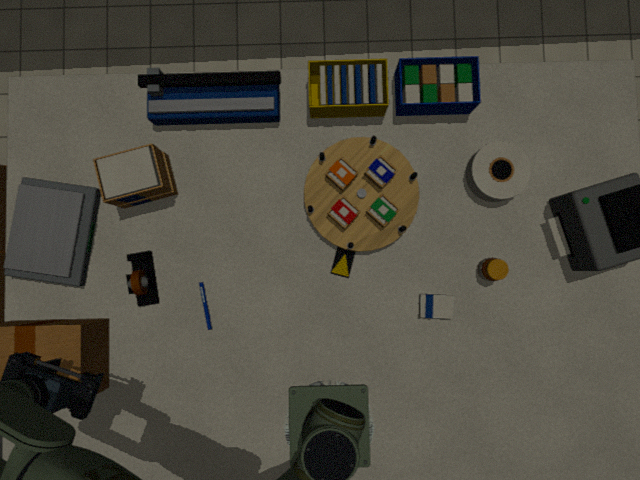

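The top view shows the axis cap at about (361,194), the arrow at (342,263) and the blue band at (381,171), on the far side. The posts are at (373,139), (413,175), (402,228), (350,245), (310,209) and (321,155). Next I measure these.

```bash
cat > h.py <<'E'
import numpy as np, cv2
from workcell import state, vision, job, env
def ray(n,uv,z,m=None):
    m=m or vision.camera_model(n); E=m['extrinsics']; f=240/np.tan(np.radians(m['fov_y']/2))
    d=np.array([(uv[0]-m['cx'])/f,-(uv[1]-m['cy'])/f,-1.]); R=E[:3,:3]; c=-R.T@E[:3,3]; w=R.T@d
    return c+w*(z-c[2])/w[2]
def proj(n,p,m=None):
    m=m or vision.camera_model(n);E=m['extrinsics'];f=240/np.tan(np.radians(m['fov_y']/2))
    q=E[:3,:3]@np.array(p,float)+E[:3,3];return np.array([m['cx']+f*q[0]/-q[2],m['cy']-f*q[1]/-q[2]])
def blobs(mask,lo,hi):
    n,l,st,c=cv2.connectedComponentsWithStats(mask.astype(np.uint8))
    return [(c[i],st[i,4]) for i in range(1,n) if lo<=st[i,4]<=hi]
def look(tag):
    im=vision.grab_frame('top'); cv2.imwrite(f'pics/{tag}.png',cv2.resize(im[110:290,270:450],None,fx=3.3,fy=3.3,interpolation=cv2.INTER_CUBIC)[:,:,::-1])
    return im
E
python3 - <<'E'
from h import *
im=look('t1'); hsv=cv2.cvtColor(im,cv2.COLOR_RGB2HSV)
yy,xx=np.mgrid[:480,:640]; reg=(np.hypot(xx-361,yy-194)<85)
H,S,V=[hsv[...,i].astype(int) for i in range(3)]
for nm,mk,z in [('post',(V<45),76),('blue',(H>105)&(H<130)&(S>150)&(V>60),74),('orange',(H>7)&(H<16)&(S>170)&(V>120),74),('green',(H>45)&(H<85)&(S>120),74),('red',((H<5)|(H>174))&(S>170),74),('yel',(H>20)&(H<32)&(S>170),9)]:
    for c,a in blobs(mk&reg,12,600): print(nm,c.round(1),a,ray('top',c,z).round(1))
# deck ellipse
mk=((H>8)&(H<28)&(S>60)&(V>90)&(np.hypot(xx-361,yy-194)<64)).astype(np.uint8)
mk=cv2.morphologyEx(mk,cv2.MORPH_CLOSE,np.ones((25,25)))
c=max(cv2.findContours(mk,0,1)[0],key=cv2.contourArea)
P=np.array([ray('top',p[0],36)[:2] for p in cv2.convexHull(c)],np.float32)
print('deck',cv2.minEnclosingCircle(P),cv2.fitEllipse(P))
print(ray('top',(361,194),36))
E
```

```text
post [357.3 113.3] 297 [794.5 -93.7  76. ]
post [372.6 140.1] 37 [ 724.8 -130.4   76. ]
post [321.5 156.6] 33 [ 6.862e+02 -6.000e-01  7.600e+01]
post [372.4 180.9] 48 [ 621.  -126.4   76. ]
post [412.9 175.9] 37 [ 630.9 -228.4   76. ]
post [334.3 183.4] 31 [617.4 -30.8  76. ]
post [309.9 208.6] 25 [555.4  31.9  76. ]
post [374. 219.] 30 [ 525.1 -127.4   76. ]
post [401.9 228.6] 33 [ 499.2 -196.1   76. ]
post [350. 245.] 23 [461.6 -65.7  76. ]
post [343.9 256.7] 265 [432.9 -49.6  76. ]
post [338.9 274.7] 23 [388.5 -36.   76. ]
blue [381.  170.7] 193 [ 646.7 -149.    74. ]
green [383.  209.7] 218 [ 548.  -150.9   74. ]
red [343.7 212. ] 198 [544.6 -52.4  74. ]
yel [356.8 113.5] 289 [816.1 -97.7   9. ]
yel [341.2 266.9] 236 [408.  -44.7   9. ]
deck ((597.4266967773438, -100.16558074951172), 150.2594757080078) ((597.9429931640625, -100.8079833984375), (297.19580078125, 299.064453125), 165.27828979492188)
[ 594.91150068 -100.1705076    36.        ]
```

View pics/t1.png

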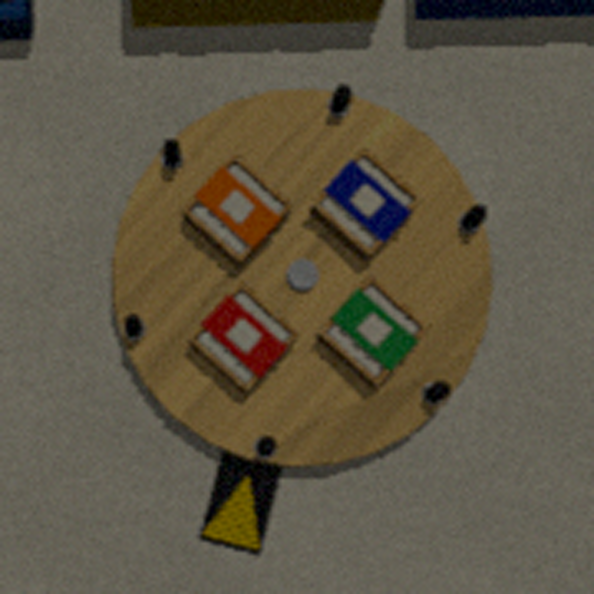

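```bash
cat >> h.py <<'E'
C=np.array([596.5,-100.3])
from scipy.spatial.transform import Rotation as Ro
def rel(p,yaw):
    s=state();R=Ro.from_euler('xyz',s['ee_rot'],degrees=True).as_matrix()
    d=R.T@(np.array(p)-s['ee_pos']); t=-(yaw-s['ee_rot'][2])
    print('t',round(s['time_s'],2),'pos',np.round(s['ee_pos'],1),'rot',np.round(s['ee_rot'],1),'w',round(s['gripper_width'],1),'F',np.round(s['force'],1))
    print('shift cm',(d/10).round(2),'turn',round(t,2))
def onrim(th,r=142,z=48):
    a=np.radians(th);return [C[0]+r*np.cos(a),C[1]+r*np.sin(a),z]
E
python3 -c "
from h import *
rel(onrim(166.2,z=130),76.2)"
```

```text
t 0.15 pos [191.  541.9 181.4] rot [-90.    0.1  70.6] w 91.2 F [0.2 1.5 0.2]
shift cm [-48.47   5.21 -45.46] turn -5.61
```

```bash
python3 -m handwheel '[[3,[-2.4,0,-2.3],0],[3,[-4.8,0,-4.6],0],[3,[-7.2,0,-6.9],0],[3,[-9.6,0,-9.2],0],[3,[-12,0,-11.5],0],[3,[-14.4,0,-13.8],0],[3,[-16.8,0,-16.1],0],[3,[-19.2,0,-18.4],0],[3,[-21.6,0,-20.7],0],[3,[-24,0,-23],0]]' 10
python3 -c "
from h import *
rel(onrim(166.2,z=130),76.2)"
```

```text
time_s: 1.15
ee_pos: [328.3, 237.8, 181.6]
ee_rot: [-90.0, 0.1, 70.6]
force: [0.7, 0.1, 0.7]
gripper_width: 29.6
t 1.15 pos [328.3 237.8 181.6] rot [-90.    0.1  70.6] w 29.6 F [0.7 0.1 0.7]
shift cm [-24.36   5.2  -22.39] turn -5.59
```

```bash
python3 -m handwheel '[[3,[-2.7,0,-2.5],-1],[3,[-5.4,0,-5],-2],[3,[-8.1,0.5,-7.5],-3],[3,[-10.8,1.2,-10],-4],[3,[-13.5,2,-12.5],-5],[3,[-16.2,3,-15],-5.6],[3,[-18.9,4,-17.5],-5.6],[3,[-21.6,5.2,-20],-5.6],[3,[-24.4,5.2,-22.4],-5.6],[3,[-24.4,5.2,-22.4],-5.6]]'
python3 - <<'E'
from h import *
im=vision.grab_frame('wrist');cv2.imwrite('pics/w1.png',im[:,:,::-1])
look('t2')
rel(onrim(166.2),76.2)
print(proj('wrist',onrim(166.2,138,76)))
E
```

```text
time_s: 2.15
ee_pos: [459.9, -70.2, 129.4]
ee_rot: [-90.0, 0.1, 76.0]
force: [-0.4, 0.5, -0.5]
gripper_width: 29.9
t 2.25 pos [458.2 -67.2 129.6] rot [-89.9   0.1  76.1] w 30.1 F [-0.2 -0.5  0.1]
shift cm [ 0.09  8.16 -0.03] turn -0.1
[322.10658039 251.84026931]
```

View pics/w1.png

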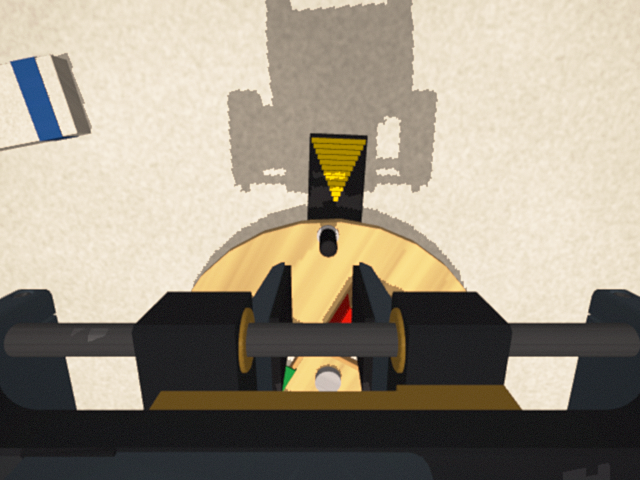

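View pics/t2.png

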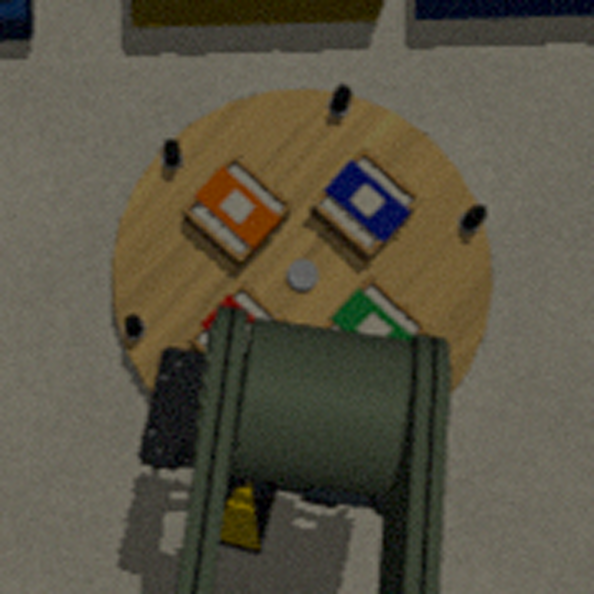

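```bash
python3 - <<'E'
from h import *
m=vision.camera_model('wrist');R=m['extrinsics'][:3,:3];print('cam',-R.T@m['extrinsics'][:3,3])
im=cv2.imread('pics/w1.png'); g=im.max(2); 
sub=(g<75); 
for c,a in blobs(sub&(np.abs(np.mgrid[:480,:640][1]-328)<20)&(np.abs(np.mgrid[:480,:640][0]-243)<22),20,900): print(c,a)
crop=cv2.resize(im[200:280,270:380],None,fx=6,fy=6,interpolation=cv2.INTER_CUBIC);cv2.imwrite('pics/w1c.png',crop)
p=ray('wrist',(328,247),76);print(p, np.degrees(np.arctan2(*(p[:2]-C)[::-1])),np.linalg.norm(p[:2]-C))
cap=ray('wrist',(328,379),40);print('cap',cap)
E
```

```text
cam [384.73643723 -48.13323699 332.84706311]
[327.71573604 242.31218274] 394
[459.91904313 -62.29948386  76.        ] 164.451994534413 141.76881535786555
cap [594.71090747 -94.51456986  40.        ]
```

View pics/w1c.png

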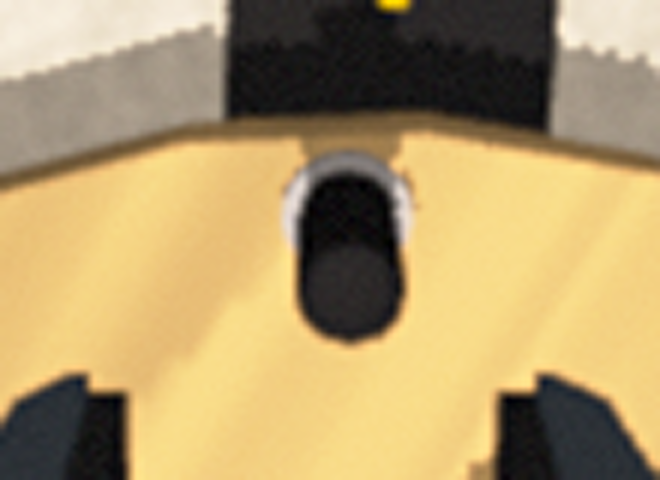

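```bash
python3 - <<'E'
from h import *
s=state();p=s['ee_pos'];print(proj('wrist',p))
R=Ro.from_euler('xyz',s['ee_rot'],degrees=True).as_matrix()
for sx in(-15,15):
  for sz in(-16,16): print(sx,sz,proj('wrist',p+R@[sx,0,sz]).round(1))
q=p.copy();q[2]=76;print('at 76',proj('wrist',q))
print('tongue', ray('wrist',(335.5,218),9))
# arrow via wrist
hs=cv2.cvtColor(cv2.imread('pics/w1.png'),cv2.COLOR_BGR2HSV)
mk=(hs[...,0]>20)&(hs[...,0]<32)&(hs[...,1]>170)&(np.mgrid[:480,:640][0]<215)
for c,a in blobs(mk,300,5000): print(c,a,ray('wrist',c,9))
print(state()['qpos'].round(1) if hasattr(state()['qpos'],'round') else state()['qpos'])
E
```

```text
[320.74059779 272.11892688]
-15 -16 [295.9 297.1]
-15 16 [294.8 246.2]
15 -16 [345.7 297.1]
15 16 [346.6 246.1]
at 76 [320.99812287 246.40031066]
tongue [454.60471145 -52.95707102   9.        ]
[337.17715736 160.06903553] 1970 [405.13981467 -39.71744851   9.        ]
[-9.700e+00  1.080e+01  1.082e+02 -1.000e-01  6.110e+01 -8.580e+01]
```

The wrist view shows the post top at (328.5,248.5), about 3–5 mm towards tool +x from mid-jaw. The arrow bearing from both views agrees at about 163.7°. I'll shift by 3 mm and straddle the post.

```bash
python3 -m handwheel '[[3,[0.3,0,0],0],[3,[0.3,1,0],0],[3,[0.3,2.2,0],0],[3,[0.3,3.4,0],0],[3,[0.3,4.6,0],0],[3,[0.3,5.8,0],0],[3,[0.3,7,0],0],[3,[0.3,8.1,0],0],[3,[0.3,8.1,0],0],[3,[0.3,8.1,0],0]]' 3
python3 - <<'E'
from h import *
im=vision.grab_frame('wrist');cv2.imwrite('pics/w2.png',cv2.resize(im[180:340,220:440],None,fx=3.5,fy=3.5)[:,:,::-1])
rel(onrim(166.2),76.2)
E
```

```text
time_s: 3.25
ee_pos: [458.7, -63.9, 48.5]
ee_rot: [-89.9, 0.1, 76.1]
force: [0.3, 0.9, 1.2]
gripper_width: 30.0
t 3.3 pos [459.1 -64.1  48.9] rot [-90.    0.1  76.1] w 30.0 F [ 0.1 -0.6  0.1]
shift cm [-0.24  0.09 -0.01] turn -0.08
```

View pics/w2.png

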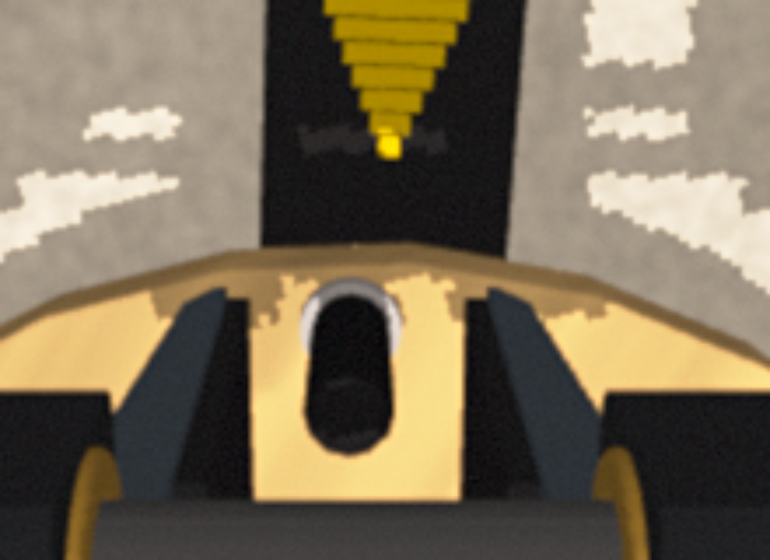

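```bash
python3 -m handwheel '[[2,[0,0,0],0],[2,[0,0,0],0],[2,[0.2,0,0],1],[2,[0.5,0,0],2],[2,[0.87,-0.01,-0.03],3.5],[2,[1.36,0,-0.07],5.5],[2,[1.85,0,-0.12],7.5],[2,[2.47,0,-0.22],10],[2,[3.07,0,-0.34],12.5],[2,[3.68,0,-0.48],15]]' 3
cat >> h.py <<'E'
def arc(dphi,n=10,r=142,z=48):
    s=state();R=Ro.from_euler('xyz',s['ee_rot'],degrees=True).as_matrix();v=s['ee_pos'][:2]-C
    th=np.degrees(np.arctan2(v[1],v[0]))
    print('t',round(s['time_s'],2),'theta',th.round(2),'r',np.hypot(*v).round(1),'z',s['ee_pos'][2].round(1),'yaw',s['ee_rot'][2].round(1),'F',np.round(s['force'],1),'q6',np.round(s['qpos'][5],0),'w',round(s['gripper_width'],1))
    for i in range(1,n+1):
        t=th-dphi*i/n
        d=R.T@(np.array(onrim(t,r,z))-s['ee_pos'])/10
        print(d.round(2),round(-(t-90-s['ee_rot'][2]),1))
E
python3 -c "
from h import *
look('t3');arc(25)"
```

```text
time_s: 4.3
ee_pos: [472.7, -29.1, 48.9]
ee_rot: [-90.0, 0.1, 61.0]
force: [-1.2, -1.0, 0.9]
gripper_width: 20.2
t 4.35 theta 149.76 r 142.6 z 48.9 yaw 60.9 F [ 0.8  0.4 -0.4] q6 -66.0 w 20.0
[ 0.62  0.09 -0.09] 3.7
[ 1.24  0.09 -0.14] 6.2
[ 1.85  0.09 -0.22] 8.7
[ 2.46  0.09 -0.33] 11.2
[ 3.06  0.09 -0.46] 13.7
[ 3.66  0.09 -0.62] 16.2
[ 4.25  0.09 -0.8 ] 18.7
[ 4.84  0.09 -1.01] 21.2
[ 5.41  0.09 -1.25] 23.7
[ 5.97  0.09 -1.51] 26.2
```

View pics/t3.png

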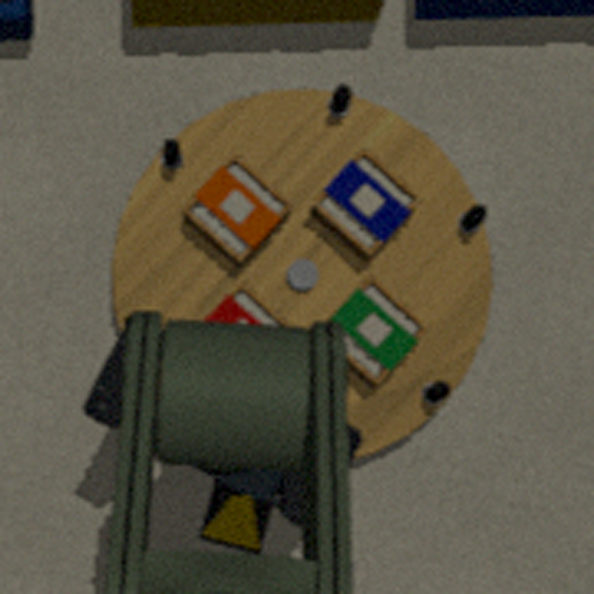

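The deck did not turn: the posts and punnets are where they were. I'll check with the wrist camera.

```bash
python3 - <<'E'
from h import *
im=vision.grab_frame('wrist');cv2.imwrite('pics/w3.png',im[:,:,::-1])
im=vision.grab_frame('scene');cv2.imwrite('pics/s3.png',cv2.resize(im[150:340,180:380],None,fx=3,fy=3)[:,:,::-1])
E
```

```text
(no output)
```

View pics/w3.png

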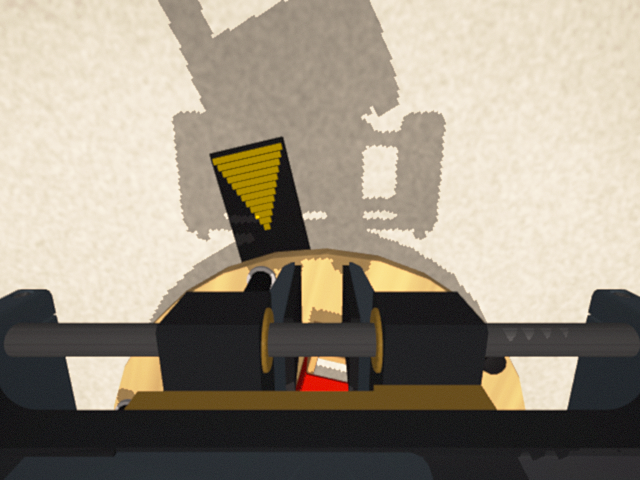

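View pics/s3.png

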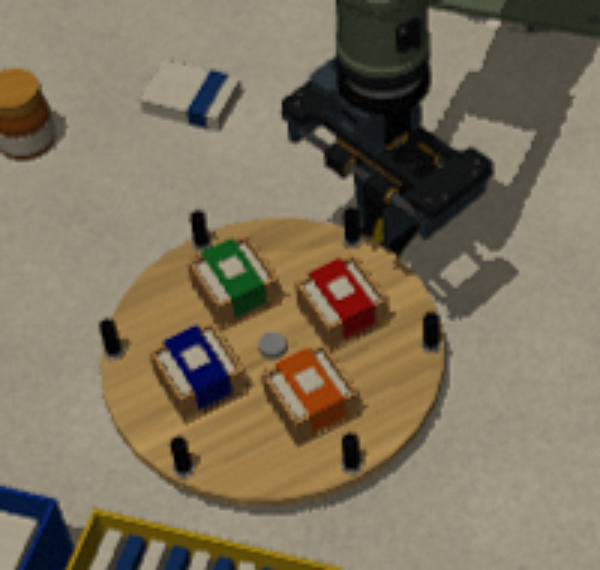

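```bash
python3 - <<'E'
from h import *
s=state();p=s['ee_pos'];R=Ro.from_euler('xyz',s['ee_rot'],degrees=True).as_matrix()
print(p)
w=cv2.imread('pics/w3.png');w=cv2.convertScaleAbs(w,alpha=1.6,beta=20)
im=vision.grab_frame('scene');k=5
def cr(im,x0,y0,x1,y1,k): return cv2.resize(im[y0:y1,x0:x1],None,fx=k,fy=k,interpolation=cv2.INTER_CUBIC)
a=cr(w,220,220,380,340,5);b=cr(im[:,:,::-1].copy(),250,190,360,280,7);b=cv2.convertScaleAbs(b,alpha=1.6,beta=20)
for sx in(-24,-10,10,24):
  for sz in(-16,0,16):
    for y in (0,-30):
      q=p+R@[sx,y,sz]
      col=(0,255,0) if y==0 else (255,0,255)
      u=proj('wrist',q);cv2.circle(a,tuple(int(v) for v in (u-[220,220])*5),3,col,-1)
      u=proj('scene',q);cv2.circle(b,tuple(int(v) for v in (u-[250,190])*7),3,col,-1)
for z in(36,76):
  q=onrim(166.2,138,z)
  for n,i,o,kk in(('wrist',a,[220,220],5),('scene',b,[250,190],7)):
    cv2.circle(i,tuple(int(v) for v in (proj(n,q)-o)*kk),4,(0,0,255),-1)
cv2.imwrite('pics/a.png',a);cv2.imwrite('pics/b.png',b)
E
```

```text
[472.68865653 -29.25093173  48.84655938]
```

View pics/a.png

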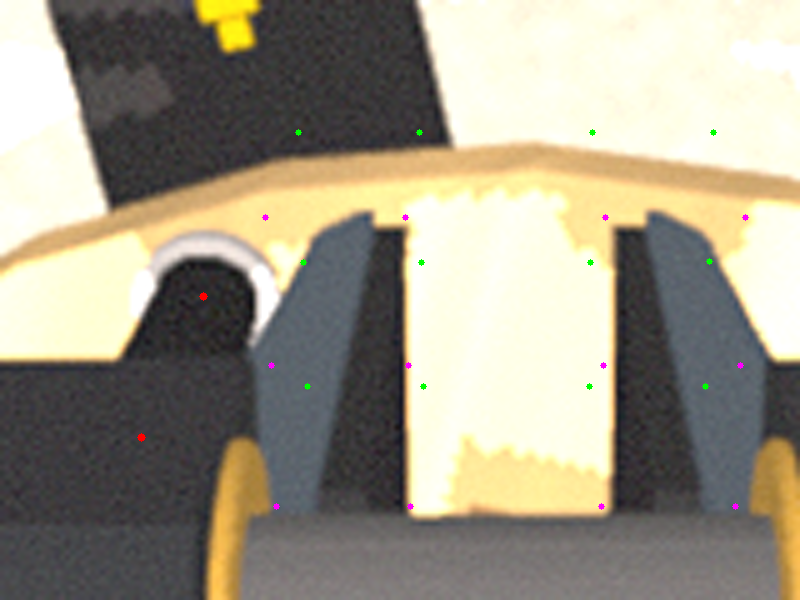

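View pics/b.png

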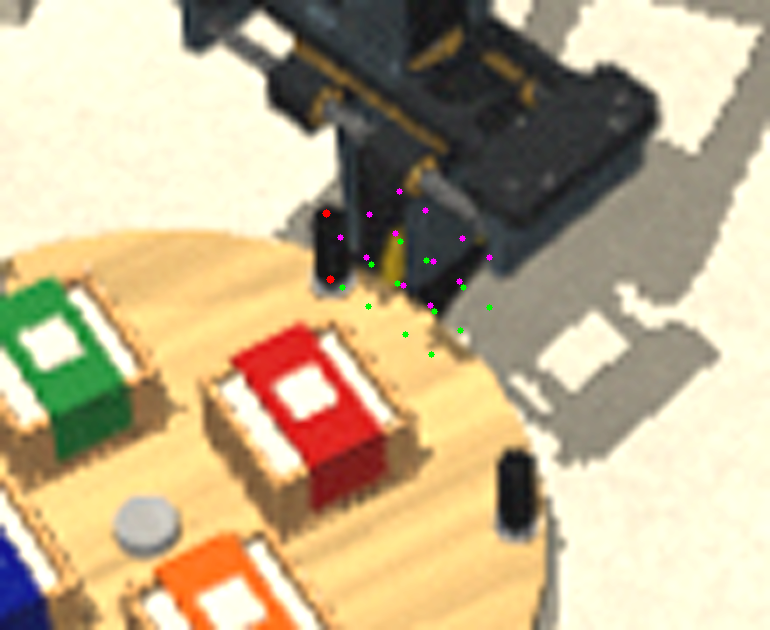

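Both views put the visible fingertips about 25–30 mm above the reported TCP, at about z 77, so they passed over the post tops. I'll go back over the post and descend further in small steps, watching the force and the picture.

```bash
python3 -c "
from h import *
arc(-16.2,6,z=62)"
```

```text
t 4.5 theta 150.25 r 142.8 z 48.8 yaw 61.2 F [0.5 0.3 0.4] q6 -66.0 w 20.0
[-0.67 -1.32 -0.08] -1.8
[-1.34 -1.32 -0.12] -4.5
[-2.01 -1.32 -0.19] -7.2
[-2.67 -1.31 -0.29] -9.9
[-3.32 -1.31 -0.42] -12.6
[-3.97 -1.31 -0.58] -15.3
```

```bash
python3 -m handwheel '[[3,[0,-1.3,0],0],[3,[-0.67,-1.3,-0.08],-1.8],[3,[-1.34,-1.3,-0.12],-4.5],[3,[-2,-1.3,-0.19],-7.2],[3,[-2.67,-1.3,-0.29],-9.9],[3,[-3.3,-1.3,-0.42],-12.6],[3,[-3.9,-1.3,-0.56],-15],[3,[-3.9,-1.3,-0.56],-15],[3,[-3.9,-0.6,-0.56],-15],[3,[-3.9,0,-0.56],-15]]' 3
python3 -m handwheel '[[3,[0,0.3,0],0],[3,[0,0.6,0],0],[3,[0,0.9,0],0],[3,[0,1,0],0],[3,[0,1,0],0]]'
python3 - <<'E'
from h import *
im=vision.grab_frame('wrist');cv2.imwrite('pics/w4.png',cv2.resize(im[180:340,220:440],None,fx=3.5,fy=3.5)[:,:,::-1])
im=vision.grab_frame('scene');cv2.imwrite('pics/s4.png',cv2.convertScaleAbs(cv2.resize(im[180:280,240:370],None,fx=6,fy=6,interpolation=cv2.INTER_CUBIC)[:,:,::-1],alpha=1.6,beta=20))
rel(onrim(166,z=38),76)
E
```

```text
time_s: 5.5
ee_pos: [458.5, -66.2, 48.3]
ee_rot: [-89.9, 0.1, 76.2]
force: [-0.1, -0.0, -0.4]
gripper_width: 30.1
time_s: 6.0
ee_pos: [458.5, -66.1, 38.2]
ee_rot: [-89.9, 0.1, 76.2]
force: [-0.2, 1.1, 0.4]
gripper_width: 30.1
t 6.1 pos [458.7 -66.2  38.5] rot [-90.    0.1  76.2] w 30.2 F [0.4 0.2 0.7]
shift cm [0.02 0.05 0.  ] turn 0.15
```

View pics/w4.png

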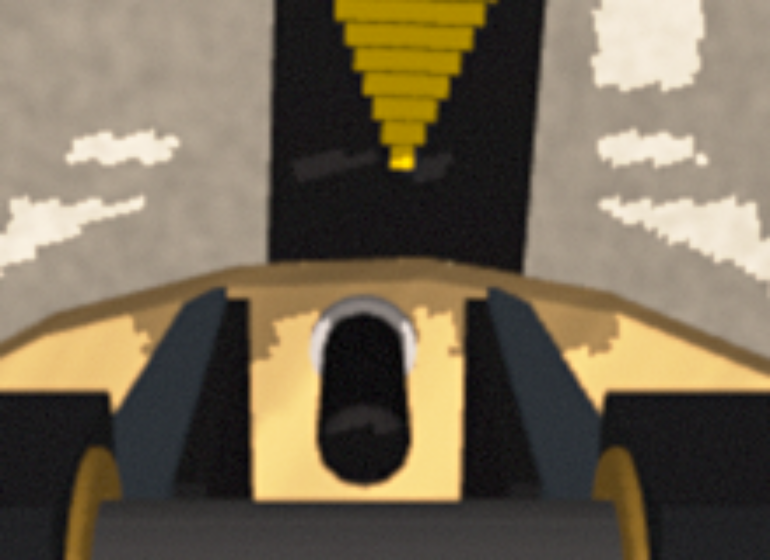

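View pics/s4.png

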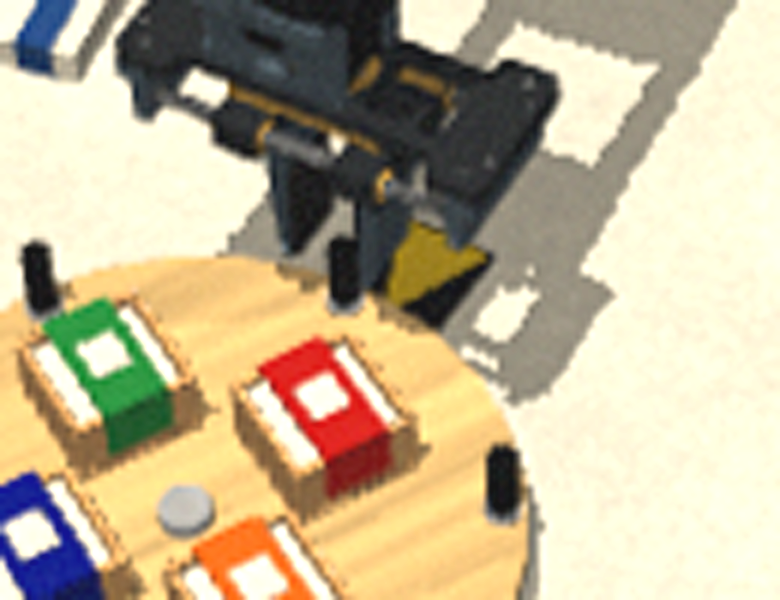

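```bash
python3 - <<'E'
from h import *
def P(n):
    m=vision.camera_model(n);f=240/np.tan(np.radians(m['fov_y']/2))
    K=np.array([[f,0,m['cx']],[0,f,m['cy']],[0,0,1]])@np.diag([1,-1,-1]);return K@m['extrinsics'][:3]
s=state();R=Ro.from_euler('xyz',s['ee_rot'],degrees=True).as_matrix()
for a,b in(((285.1,262.9),(288.3,222)),((360,262.9),(301.7,228.))):
    X=cv2.triangulatePoints(P('wrist'),P('scene'),np.array(a),np.array(b));X=(X[:3]/X[3])[:,0]
    print(X.round(1),'tool',(R.T@(X-s['ee_pos'])).round(1), proj('wrist',X).round(1),proj('scene',X).round(1))
im=vision.grab_frame('scene')
cv2.imwrite('pics/s5.png',cv2.convertScaleAbs(cv2.resize(im[190:250,265:345],None,fx=10,fy=10,interpolation=cv2.INTER_CUBIC)[:,:,::-1],alpha=2.5,beta=20))
E
```

```text
[447.9 -92.7  43.9] tool [-28.3  -5.4   4.1] [271.3 268.8] [289.8 222.4]
[458.8 -50.8  44.7] tool [15.  -6.2  3.6] [346.9 270.1] [303.2 228.1]
```

View pics/s5.png

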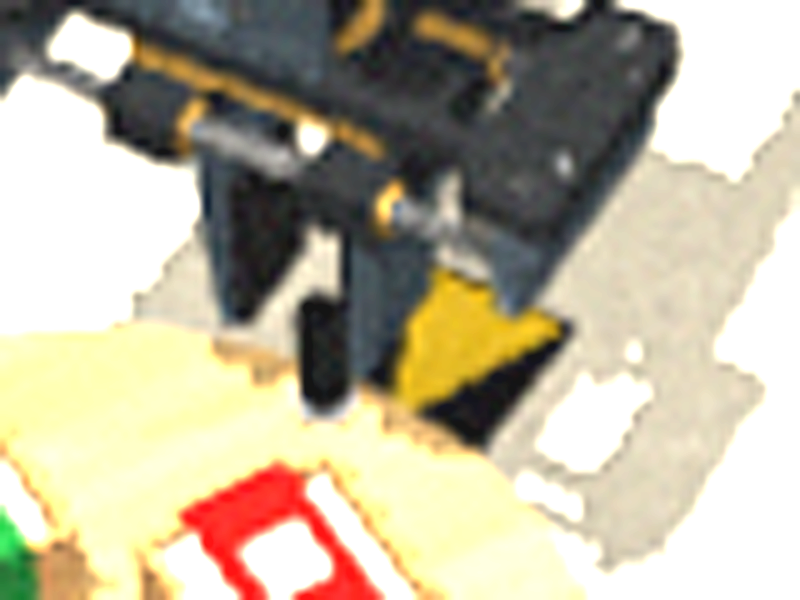

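```bash
python3 - <<'E'
from h import *
s=state();R=Ro.from_euler('xyz',s['ee_rot'],degrees=True).as_matrix()
print(vision.camera_model('wrist').keys())
for y in(0,-10,-20,-30):
  for sx in(-15,15): print(y,sx,[proj('scene',s['ee_pos']+R@[sx,y,sz]).round(1).tolist() for sz in(-16,0,16)],[proj('wrist',s['ee_pos']+R@[sx,y,sz]).round(1).tolist() for sz in(-16,0,16)])
E
```

```text
dict_keys(['fov_y', 'cx', 'cy', 'extrinsics'])
0 -15 [[290.3, 230.3], [293.2, 226.4], [296.2, 222.5]] [[295.9, 297.1], [295.4, 272.1], [294.8, 246.2]]
0 15 [[299.7, 234.4], [302.6, 230.4], [305.5, 226.5]] [[345.7, 297.0], [346.1, 272.1], [346.6, 246.1]]
-10 -15 [[290.1, 228.0], [293.1, 224.1], [296.0, 220.2]] [[294.7, 304.3], [294.1, 278.4], [293.5, 251.3]]
-10 15 [[299.6, 232.1], [302.5, 228.1], [305.4, 224.2]] [[346.8, 304.3], [347.3, 278.3], [347.8, 251.3]]
-20 -15 [[290.0, 225.7], [292.9, 221.7], [295.9, 217.8]] [[293.4, 312.3], [292.8, 285.2], [292.1, 257.0]]
-20 15 [[299.5, 229.7], [302.4, 225.7], [305.4, 221.8]] [[348.0, 312.3], [348.5, 285.2], [349.1, 256.9]]
-30 -15 [[289.8, 223.3], [292.8, 219.4], [295.8, 215.4]] [[292.0, 321.0], [291.3, 292.8], [290.6, 263.2]]
-30 15 [[299.4, 227.4], [302.3, 223.4], [305.3, 219.4]] [[349.3, 321.0], [349.9, 292.8], [350.6, 263.2]]
```

The scene and wrist views agree: the fingertips sit about 30 mm behind the nominal TCP, so they are now at z≈68. I'll lower another 16 mm, narrow the jaws around the post and turn a little, then check.

```bash
python3 -m handwheel '[[3,[0,0.4,0],0],[3,[0,0.8,0],0],[3,[0,1.2,0],0],[3,[0,1.6,0],0],[3,[0,1.6,0],0]]' 3
python3 -m handwheel '[[2,[0,0,0],0],[2,[0,0,0],0],[2,[0.2,0,0],1],[2,[0.5,0,0],2],[2,[0.87,0,-0.03],3.5],[2,[1.24,0,-0.05],5],[2,[1.61,0,-0.09],6.5],[2,[1.97,0,-0.14],8],[2,[2.22,0,-0.17],9],[2,[2.47,0,-0.22],10]]' 3
python3 - <<'E'
from h import *
look('t6'); im=vision.grab_frame('scene');cv2.imwrite('pics/s6.png',cv2.convertScaleAbs(cv2.resize(im[180:320,200:370],None,fx=4,fy=4,interpolation=cv2.INTER_CUBIC)[:,:,::-1],alpha=1.6,beta=20))
arc(25,10,142,22)
E
```

```text
time_s: 6.65
ee_pos: [458.1, -66.1, 21.8]
ee_rot: [-89.9, 0.1, 76.2]
force: [-0.4, 0.5, -0.8]
gripper_width: 29.7
time_s: 7.65
ee_pos: [466.1, -42.4, 21.8]
ee_rot: [-89.9, 0.1, 66.1]
force: [-1.0, -0.4, -0.5]
gripper_width: 20.4
t 7.75 theta 155.98 r 142.4 z 21.8 yaw 66.1 F [ 0.7 -0.1  0.4] q6 -73.0 w 20.0
[ 0.62 -0.02 -0.06] 2.7
[ 1.24 -0.02 -0.1 ] 5.2
[ 1.85 -0.02 -0.17] 7.7
[ 2.47 -0.02 -0.26] 10.2
[ 3.07 -0.02 -0.39] 12.7
[ 3.67 -0.02 -0.54] 15.2
[ 4.27 -0.02 -0.71] 17.7
[ 4.85 -0.02 -0.91] 20.2
[ 5.43 -0.03 -1.14] 22.7
[ 6.   -0.03 -1.39] 25.2
```

View pics/t6.png

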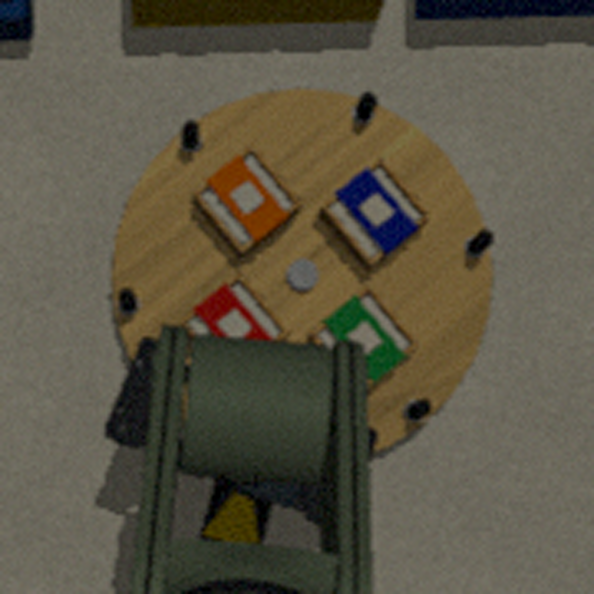

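View pics/s6.png

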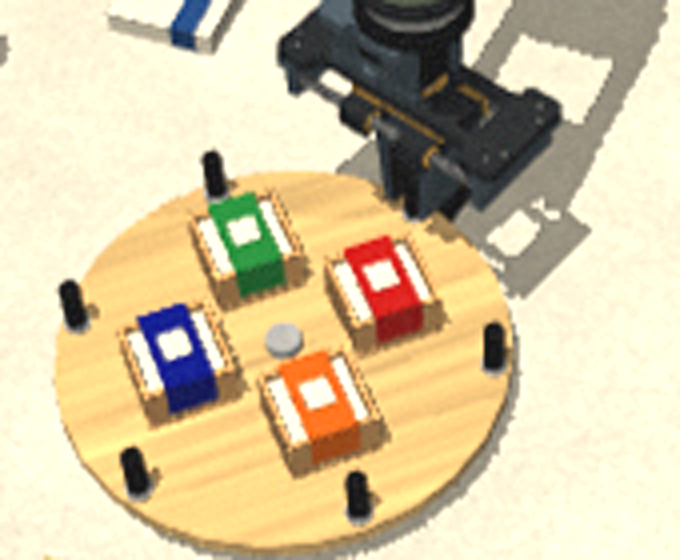

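The deck is now turning clockwise and the punnets ride along with it. I'll continue the arc.

```bash
python3 -m handwheel '[[2,[0.5,0,-0.04],2.2],[2,[1.1,0,-0.09],4.6],[2,[1.75,0,-0.16],7.3],[2,[2.4,0,-0.25],10],[2,[3.07,0,-0.39],12.7],[2,[3.67,0,-0.54],15.2],[2,[4.27,0,-0.71],17.7],[2,[4.85,0,-0.91],20.2],[2,[5.43,0,-1.14],22.7],[2,[6,0,-1.39],25.2]]' 3
python3 -c "
from h import *
arc(25,10,142,22)"
```

```text
time_s: 8.75
ee_pos: [502.8, 7.1, 21.5]
ee_rot: [-89.9, 0.2, 40.8]
force: [-1.4, 0.4, 0.3]
gripper_width: 20.3
t 8.75 theta 131.09 r 142.5 z 21.5 yaw 40.8 F [-1.4  0.4  0.3] q6 -41.0 w 20.3
[ 0.62 -0.05 -0.06] 2.3
[ 1.24 -0.05 -0.1 ] 4.8
[ 1.85 -0.05 -0.16] 7.3
[ 2.47 -0.05 -0.26] 9.8
[ 3.07 -0.05 -0.37] 12.3
[ 3.68 -0.06 -0.52] 14.8
[ 4.27 -0.06 -0.69] 17.3
[ 4.86 -0.06 -0.89] 19.8
[ 5.44 -0.06 -1.11] 22.3
[ 6.01 -0.06 -1.35] 24.8
```

```bash
python3 -m handwheel '[[2,[0.62,0,-0.06],2.3],[2,[1.24,0,-0.1],4.8],[2,[1.85,0,-0.16],7.3],[2,[2.47,0,-0.26],9.8],[2,[3.07,-0.02,-0.37],12.3],[2,[3.68,-0.03,-0.52],14.8],[2,[4.27,-0.03,-0.69],17.3],[2,[4.86,-0.03,-0.89],19.8],[2,[5.44,-0.03,-1.11],22.3],[2,[6.01,-0.03,-1.35],24.8]]' 3
python3 -c "
from h import *
arc(25,10,142,22);look('t7')"
```

```text
time_s: 9.75
ee_pos: [556.6, 36.4, 21.3]
ee_rot: [-89.9, 0.3, 15.9]
force: [-1.3, 1.1, -0.3]
gripper_width: 19.6
t 9.75 theta 106.27 r 142.4 z 21.3 yaw 15.9 F [-1.3  1.1 -0.3] q6 -13.0 w 19.6
[ 0.62 -0.07 -0.05] 2.2
[ 1.24 -0.07 -0.09] 4.7
[ 1.85 -0.07 -0.15] 7.2
[ 2.47 -0.08 -0.24] 9.7
[ 3.08 -0.08 -0.36] 12.2
[ 3.68 -0.08 -0.5 ] 14.7
[ 4.27 -0.09 -0.67] 17.2
[ 4.86 -0.09 -0.87] 19.7
[ 5.44 -0.09 -1.09] 22.2
[ 6.01 -0.1  -1.34] 24.7
```

View pics/t7.png

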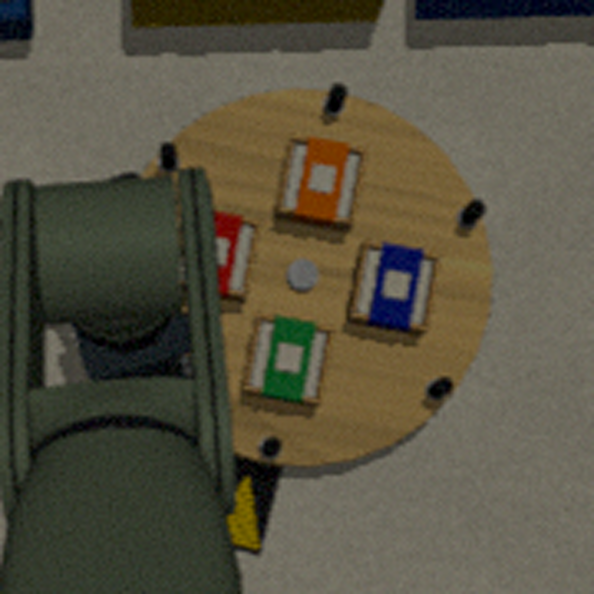

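The deck has turned about 57°, with the punnets in formation. I'll continue.

```bash
python3 -m handwheel '[[2,[0.62,0,-0.05],2.2],[2,[1.24,-0.03,-0.09],4.7],[2,[1.85,-0.07,-0.15],7.2],[2,[2.47,-0.07,-0.24],9.7],[2,[3.08,-0.08,-0.36],12.2],[2,[3.68,-0.08,-0.5],14.7],[2,[4.27,-0.09,-0.67],17.2],[2,[4.86,-0.09,-0.87],19.7],[2,[5.44,-0.09,-1.09],22.2],[2,[6.01,-0.1,-1.34],24.7]]' 3
python3 -c "
from h import *
arc(25,10,142,22)"
```

```text
time_s: 10.8
ee_pos: [619.0, 40.2, 21.8]
ee_rot: [-90.0, 0.3, -8.9]
force: [-0.5, -0.8, -1.0]
gripper_width: 20.0
t 10.8 theta 80.89 r 142.3 z 21.8 yaw -8.9 F [-0.5 -0.8 -1. ] q6 12.0 w 20.0
[ 0.62 -0.02 -0.04] 2.7
[ 1.24 -0.02 -0.09] 5.2
[ 1.85 -0.03 -0.15] 7.7
[ 2.46 -0.03 -0.25] 10.2
[ 3.07 -0.03 -0.37] 12.7
[ 3.67 -0.03 -0.52] 15.2
[ 4.27 -0.04 -0.7 ] 17.7
[ 4.85 -0.04 -0.9 ] 20.2
[ 5.43 -0.04 -1.13] 22.7
[ 6.   -0.04 -1.38] 25.2
```

```bash
python3 -m handwheel '[[2,[0.62,0,-0.04],2.7],[2,[1.24,-0.02,-0.09],5.2],[2,[1.85,-0.03,-0.15],7.7],[2,[2.46,-0.03,-0.25],10.2],[2,[3.07,-0.03,-0.37],12.7],[2,[3.67,-0.03,-0.52],15.2],[2,[4.27,-0.04,-0.7],17.7],[2,[4.85,-0.04,-0.9],20.2],[2,[5.43,-0.04,-1.13],22.7],[2,[6,-0.04,-1.38],25.2]]' 3
python3 -c "
from h import *
arc(25,10,142,22);look('t8')"
```

```text
time_s: 11.8
ee_pos: [675.8, 17.4, 21.6]
ee_rot: [-90.1, 0.3, -34.2]
force: [-0.7, 0.2, -0.7]
gripper_width: 19.9
t 11.8 theta 56.03 r 141.9 z 21.6 yaw -34.2 F [-0.7  0.2 -0.7] q6 35.0 w 19.9
[ 0.62 -0.05 -0.  ] 2.3
[ 1.24 -0.05 -0.04] 4.8
[ 1.85 -0.05 -0.11] 7.3
[ 2.47 -0.05 -0.2 ] 9.8
[ 3.07 -0.06 -0.32] 12.3
[ 3.68 -0.06 -0.47] 14.8
[ 4.27 -0.06 -0.64] 17.3
[ 4.86 -0.06 -0.83] 19.8
[ 5.44 -0.07 -1.06] 22.3
[ 6.01 -0.07 -1.3 ] 24.8
```

View pics/t8.png

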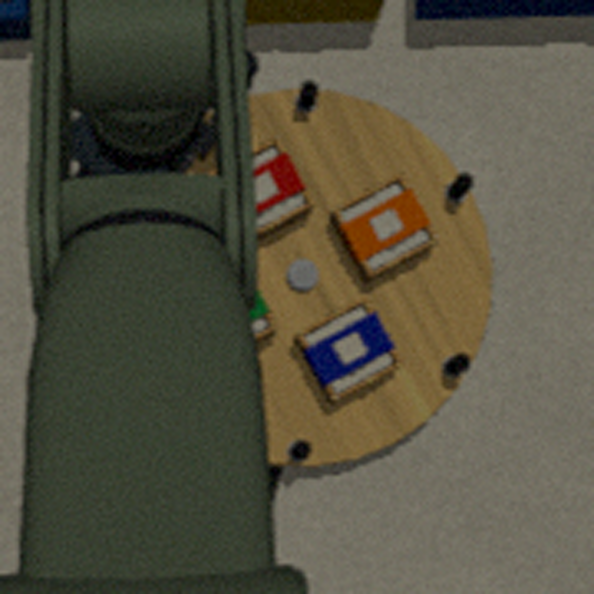

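```bash
cat >> h.py <<'E'
def ang(nm):
    im=vision.grab_frame('top');h=cv2.cvtColor(im,cv2.COLOR_RGB2HSV);H,S,V=[h[...,i].astype(int) for i in range(3)]
    yy,xx=np.mgrid[:480,:640]; reg=np.hypot(xx-361,yy-194)<50
    mk={'blue':(H>105)&(H<130)&(S>150)&(V>60),'orange':(H>7)&(H<16)&(S>170)&(V>120),'green':(H>45)&(H<85)&(S>120),'red':((H<5)|(H>174))&(S>170)}
    for n in nm:
        for c,a in blobs(mk[n]&reg,60,600):
            p=ray('top',c,74)[:2]-C; print(n,a,'pos',(p+C).round(1),'ang',np.degrees(np.arctan2(p[1],p[0])).round(1),'r',np.hypot(*p).round(1))
E
python3 -c "
from h import *
ang(['blue','orange'])"
```

```text
blue 200 pos [ 533.2 -129.9] ang -154.9 r 69.8
orange 184 pos [ 628.4 -163.9] ang -63.4 r 71.1
```

Blue is at 205.1° and the target is 163.6°, so 41.5° remain.

```bash
python3 -m handwheel '[[2,[0.62,0,0],2.3],[2,[1.24,-0.02,-0.04],4.8],[2,[1.85,-0.05,-0.11],7.3],[2,[2.47,-0.05,-0.2],9.8],[2,[3.07,-0.06,-0.32],12.3],[2,[3.68,-0.06,-0.47],14.8],[2,[4.27,-0.06,-0.64],17.3],[2,[4.86,-0.06,-0.83],19.8],[2,[5.44,-0.07,-1.06],22.3],[2,[6.01,-0.07,-1.3],24.8]]' 3
python3 -c "
from h import *
ang(['blue','orange']);arc(16,8,142,22)"
```

```text
time_s: 12.9
ee_pos: [718.2, -27.4, 21.8]
ee_rot: [-90.3, 0.2, -58.9]
force: [-1.5, 1.0, 0.5]
gripper_width: 20.0
blue 73 pos [ 527.2 -123.6] ang -161.4 r 73.1
orange 179 pos [ 599.3 -170.4] ang -87.7 r 70.1
t 12.95 theta 30.36 r 142.1 z 21.9 yaw -59.0 F [-0.2  0.1 -0.7] q6 56.0 w 20.4
[ 0.5  -0.01 -0.02] 2.7
[ 0.99 -0.01 -0.06] 4.7
[ 1.48 -0.02 -0.1 ] 6.7
[ 1.97 -0.02 -0.17] 8.7
[ 2.46 -0.02 -0.25] 10.7
[ 2.95 -0.02 -0.35] 12.7
[ 3.43 -0.02 -0.47] 14.7
[ 3.91 -0.02 -0.6 ] 16.7
```

```bash
python3 -m handwheel '[[2,[0.5,0,-0.02],2.7],[2,[0.99,0,-0.06],4.7],[2,[1.48,-0.02,-0.1],6.7],[2,[1.97,-0.02,-0.17],8.7],[2,[2.46,-0.02,-0.25],10.7],[2,[2.95,-0.02,-0.35],12.7],[2,[3.43,-0.02,-0.47],14.7],[2,[3.75,-0.02,-0.56],16],[2,[3.98,-0.02,-0.63],17],[2,[4.15,-0.02,-0.68],17.7]]' 3
python3 -c "
from h import *
ang(['blue','orange','red','green']);arc(1,1,142,22)
im=vision.grab_frame('scene');cv2.imwrite('pics/s9.png',cv2.convertScaleAbs(cv2.resize(im[180:320,200:370],None,fx=4,fy=4,interpolation=cv2.INTER_CUBIC)[:,:,::-1],alpha=1.6,beta=20))
im=vision.grab_frame('wrist');cv2.imwrite('pics/w9.png',im[:,:,::-1])"
```

```text
time_s: 13.95
ee_pos: [734.7, -67.8, 22.0]
ee_rot: [-90.3, 0.0, -76.8]
force: [-0.7, 1.4, -0.7]
gripper_width: 20.2
orange 92 pos [ 575.  -183.5] ang -104.5 r 85.9
t 14.0 theta 13.12 r 142.0 z 22.1 yaw -76.8 F [-0.4 -0.1 -0.8] q6 71.0 w 19.9
[ 0.25  0.01 -0.01] 1.1
```

View pics/s9.png

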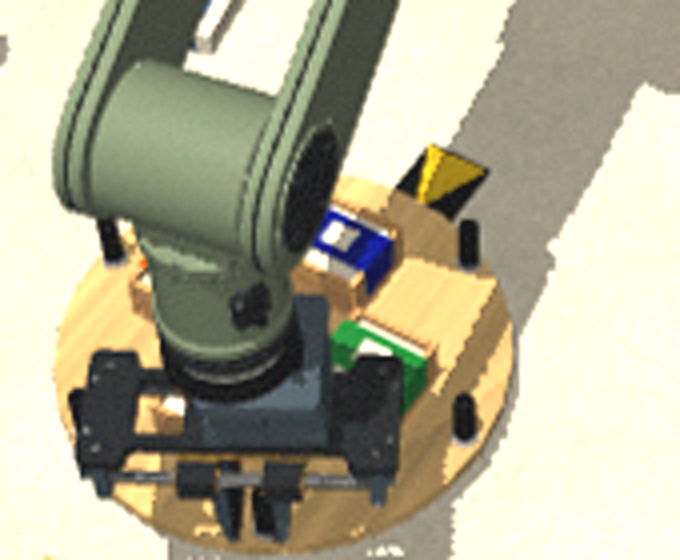

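View pics/w9.png

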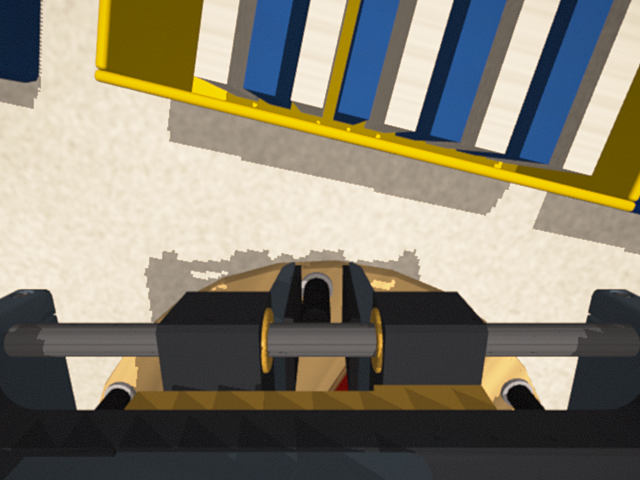

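Post is centred in the jaws, and blue stands behind the arrow in the scene view. I'll open, lift straight up and swing aside to check.

```bash
python3 -m handwheel '[[2.6,[0,0,0],0],[3,[0,0,0],0],[3,[0,-0.5,0],0],[3,[0,-1.5,0],0],[3,[0,-3,0],0],[3,[0,-5,0],0],[3,[0,-7,0],0],[3,[0,-9,0],0],[3,[0,-11,0],0],[3,[0,-13,0],0]]' 3
python3 -m handwheel '[[3,[-3,0,0],0],[3,[-6,0,0],0],[3,[-9,0,0],0],[3,[-12,0,0],0],[3,[-15,0,0],0],[3,[-18,0,0],0],[3,[-21,0,0],0],[3,[-24,0,0],0],[3,[-27,0,0],0],[3,[-30,0,0],0]]'
python3 -c "
from h import *
ang(['blue','orange','red','green']);look('t10')"
```

```text
time_s: 15.1
ee_pos: [735.8, -67.7, 155.0]
ee_rot: [-90.1, -0.0, -76.7]
force: [0.0, 0.5, -0.7]
gripper_width: 30.0
time_s: 16.1
ee_pos: [666.7, 225.5, 156.8]
ee_rot: [-90.0, -0.0, -76.7]
force: [-1.1, -0.4, 0.5]
gripper_width: 29.9
blue 196 pos [529.2 -80.4] ang 163.5 r 70.2
orange 197 pos [ 577.6 -168.5] ang -105.5 r 70.8
red 200 pos [ 663.8 -118.9] ang -15.4 r 69.8
green 208 pos [616.1 -32.4] ang 73.9 r 70.7
```

View pics/t10.png

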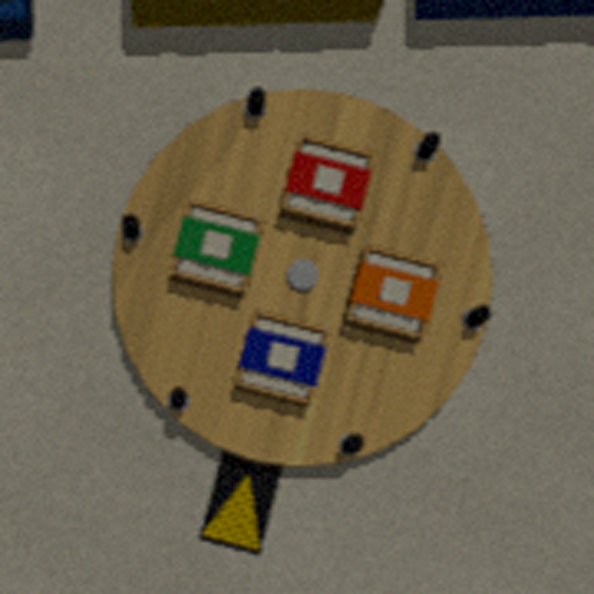

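Blue is at 163.5°, radius 70.2, on the arrow's line, and the hand is clear. Handing in.

```bash
python3 -m handwheel '[[3,[0,0,0],0],[3,[0,0,0],0],[3,[0,0,0],0]]'; python3 -c "
from h import *
ang(['blue']); job.job_done()"
```

```text
time_s: 16.5
ee_pos: [666.4, 227.2, 157.2]
ee_rot: [-89.9, 0.1, -76.5]
force: [-0.1, -0.2, -0.1]
gripper_width: 30.1
blue 197 pos [529.2 -80.1] ang 163.3 r 70.3
the job is handed in; nothing more can be done
```

The blue-banded punnet now stands at the front, centred behind the yellow arrow. I placed the open fingers loosely around one finger post and turned the deck clockwise by about 152° in slow arcs. Then I opened the jaws, lifted clear and handed in at about 16.6 s.

**Last checks:**
- **Blue punnet:** it is at 163.3–163.5° and about 70 mm from the axis, against an arrow bearing of about 163.6°. That puts it less than 1 mm from the front spot by measurement; the camera calibration is only good to about 2 mm.
- **Other punnets:** all four are about 70–71 mm from the axis and upright in the picture.
- **At rest:** the blue punnet's position stayed the same, within measurement noise, across two looks about 0.4 s apart.
- **Forces:** the readings between moves stayed within about 2 N. I did not re-measure the bystander objects, but the hand never came near them at low height.

**What disagreed:**
- **First pass missed:** the visible fingertips sit about 30 mm behind the nominal tool point, so the first try passed over the post without turning the deck. I spotted this in the wrist and scene views and went lower.
- **Camera offset:** the wrist camera placed things about 3–6 mm off the top camera in y. The top camera's values proved right.

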